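Lock a drying peg into the slotted gear rail

ROBOT

A 7-joint arm with a two-finger parallel gripper is mounted at the origin on the work surface. World frame = base frame: x ahead of the robot, y to its left, z up, the work surface at z = 0. Lengths are in m, angles in rad, forces in N, time in s.
With the tool pointing down it reaches from about 0.4 to 0.875 m from the base axis. Payload 19.3 kg.
Tool frame: the origin (TCP) lies on the centre line of the jaws, within the pads' length; the fingertips stand 14 mm ahead of it and the grasp point (between the pads) lies 5 mm behind it; y points along the fingers, x is the direction in which the jaws open and shut, and the axes are right-handed (so a half turn about y gives the same grasp; the last joint's range is limited). The gripper opens to 85 mm and grips with 20 to 120 N. Pads are 22 mm wide; open, the fingers measure 114 mm over their backs; the gripper's body (76 mm by 85 mm) begins 54 mm behind the grasp point. The pads swing forward as they close: fully open they stand 13 mm farther back than shut.
Start: joints at [-1.27, 0.521, -0.036, 1.599, 0.021, 1.021, -0.113], TCP at [0.226, 0.583, 0.245] pointing down, gripper open.
Joint ranges: [-2.91, 2.91], [-0.3, 2.13], [-1.5, 1.42], [0.17, 2.43], [-1.26, 4.41], [0.16, 1.93], [-2.52, 2.52]. Speed limits (rad/s): [1.89, 1.89, 2.39, 2.39, 3.01, 3.01, 3.01].

INTERFACE

Orientations are given as [roll, pitch, yaw] about the fixed x, y, z axes, in that order (R = Rz(yaw) Ry(pitch) Rx(roll)).
In Python, from workcell import monitor, grab_frame, workorder gives the robot as it stands.
- The arm moves only by the tool drive_tool, never from a script. Its argument "steps" is one flat list of numbers, 5 for each row, row after row: the finger opening in mm, from 0 to 85.4, then the shift along the world's x, y, z in mm, then the turn about the world's z in degrees. In form: [fingers, tx, ty, tz, twist, fingers, tx, ty, tz, twist, ...]. A call has exactly 5 rows; each row shifts and turns the commanded pose from where the row before left it; what a row does not reach is not made up. A row lasts 1/12 s, in which the tool goes at most 41.7 mm and 7.16 degrees, less where a joint would pass 70% of its speed; a pose out of reach is approached as far as the arm can. A call is refused whole if a number of a shift passes 41.7 or a number of a turn 7.16, either way. A call with a gripper value outside its range is refused whole. The fingers move at their own pace and stop on an object; "grip_force" is the grip in N (left out, the last holds). Time passes only in rows, so rows that do not move let the fingers close, or fill a call up. It gives the time, the measured TCP pose, the force and the opening at its end, in the units of the state.
- monitor.observe(): the state, without advancing time (a new reading comes with each control period).
- grab_frame(name): name is "scene" or "top" or "wrist"; returns a dict with "frame" (384x512x3 uint8, red, green, blue), "vertical_fov" (degrees; the focal length in pixels is half the picture's height over the tangent of half this angle, whatever the lens; pixels are square), "cx", "cy" (the principal point, pixels), "k1" (the pictures are not rectified: a ray, as slopes to the right and down, at radius r is drawn at 1 + k1 r^2 times it, then the intrinsics apply), "xyz" and "orientation" of the camera in the world. Camera axes: x right, y down, z forward; pixel columns grow to the right and rows downward; lengths in m; the calibration is good to about 2 mm. A picture is of the moment at which its call begins. There is no depth.
- workorder.job_done(): hands the job in, once; it reports no verdict.
The state is a dict: "clock": time; "qpos": joint angles; "qd": joint speeds; "joint_efforts": joint torques, N m; "position": TCP position; "tool_rot": TCP orientation; "force": force on the tool from outside, world axes, zero at the start; "moment": the same for the moment, N m; "grip_width": finger opening in m.
Only numpy, scipy, OpenCV 4.12 (cv2) and the standard library are available. Lean on these libraries where they do the work, as an engineer would, in place of code of your own. Each camera call takes 0.05 s, during which the arm holds its last target. There are 200 camera calls.

TASK

Fit the orange drying peg into the slotted rail on the bamboo shelf, at the red mark: put its foot into the slot lengthwise, press it down gently against the spring, twist it a quarter turn, either way, and let it rise so that its grooves catch the rail's lips, easing it sideways by feel if they do not. Never force it: keep the peg's push on the rail below 25 N. Let go of it, upright and locked across the rail, and leave the mask, snorkel, jar and bottle opener where they are.

Things in the scene. Friction and masses are not known exactly. Their poses are not given: they have to be found in the camera images.
- peg_grip (a point): Centre of the orange blade of the loose drying peg (0.12 kg), 53 mm above the underside of its foot. z up, x along blade and foot, y across. Blade 44 (x) x 14 (y) x 38 (z) mm, 34 to 72 mm above the underside; a 12 mm round stem below it. The peg starts standing on the work surface (z = 0) before the shelf, any yaw; a half turn changes nothing.
- peg_foot (a point): Centre of the underside of the peg's steel foot (the spring-nut bar), axes as peg_grip. Foot 34 (x) x 18 (y) x 8 mm high. Two grooves run across its top along y, 3 mm deep and 5 mm wide, centred at x = +-11 mm; they take the rail's down-turned lip edges only within about 0.12 rad of square.
- rail: Aluminium slotted rail fixed on the shelf, slot upward; origin at the centre of its underside, z up, y along the slot, x across. 48 (x) x 228 (y, with end caps) x 24 mm high. A fixed blue peg is already locked in it at y = -60 mm, blade across the rail, top 84.5 mm above the rail's underside: the orange peg will look the same when locked.
- rail_mark (a point): Where the peg belongs: middle of the slot, level with the rail's top, between two red stripes on the lips, 45 mm from the rail's origin towards +y; axes as the rail's. Slot 20 mm wide (foot plus 1 mm each side), inside 43 mm wide. Lips 2.5 mm thick; at the slot they turn down (2.5 mm thick edge, rounded on top) to 6.5 mm below the rail's top.
- rail_inner (a point): Point at the mark 10 mm below the rail's top, where the foot's underside first meets the sprung plate that lies under the whole slot (this point stays fixed). The plate yields straight down from 4.5 N on, 1 N more per mm, to a hard stop 8 mm lower (12.5 N). Resting on the unpressed plate, the foot is wholly in the slot and cannot turn.
- rail_turn (a point): Point at the mark 14.5 mm below the rail's top: the foot turns only while its underside is between this level (9 N of spring) and the hard stop 18 mm below the top. Once crosswise and let go, it rises to 11.5 mm below the top, the lip edges at the bottom of its grooves, blade centre 65.5 mm above the rail's underside; the spring holds it there.
- shelf: Fixed low bamboo shelf on the work surface, 200 (x) x 840 (y) mm, top 20 mm high; origin at the centre of its underside. The rail, mask, snorkel, jar and opener stand on it.
- mask: Bystander: navy diving mask with twin glass lenses, 50 x 150 x 70 mm, loose, near the shelf's -y end; origin at its underside.
- snorkel_mid (a point): Bystander: lime-green snorkel tube, 22 mm thick, 370 mm long along its y, lying loose along the shelf's far edge; point at the middle of the tube.
- jar: Bystander: glass jar of shells with a cork-topped lid, 68 mm across, 94 mm high, loose; origin at its underside.
- opener: Bystander: flat stainless steel bottle opener, 148 x 41 x 4 mm, loose, near the shelf's +y end; origin at its underside.
There are look-alikes about, which are no part of the job. Leave any white look-alike of the part that bears peg_grip alone.

How it is judged:
By the outcome, as a careful person would: the job done as asked, in the order asked, and still so for the second after the job is handed in, with the robot touching nothing.
It also fails if it takes over 72 s, if anything falls off the work surface, if the arm or the gripper's body presses on something with over 40 N, if the wrist force passes 120 N, or if a joint passes its speed limit or range.

## Working session

There is one attempt and no reset: what is moved stays moved. The work goes in short steps, Python scripts to look and compute and a tool call to move; the robot and the scene stay as the last step left them, time stands still between calls to the robot, and variables do not carry over. Pictures are saved under pics/ and viewed, about 8 in all and at most 12, crops included, and the job is handed in when it is done.

Besides the shell and the picture viewer there is one more tool, called after "Request:" as name(argument=value, ...), one argument or row to a line, values as JSON. drive_tool: Moves the arm, as the interface text tells. Its arguments: {"type":"object","properties":{"steps":{"type":"array"},"grip_force":{"type":"number"}},"required":["steps"]}

```bash
mkdir -p pics; cat > h.py <<'E'
import numpy as np, cv2, json
from scipy.spatial.transform import Rotation as R
from workcell import monitor, grab_frame, workorder
def grab(n,fn):
    f=grab_frame(n); cv2.imwrite(f'pics/{fn}.png',f['frame'][:,:,::-1])
    m={k:(np.array(v).tolist()) for k,v in f.items() if k!='frame'}; json.dump(m,open(f'pics/{fn}.json','w')); return f['frame'],m
def K(m):
    f=192/np.tan(np.radians(m['vertical_fov'])/2); return np.array([[f,0,m['cx']],[0,f,m['cy']],[0,0,1.]])
def rot(m):
    o=np.array(m['orientation']); return o if o.shape==(3,3) else R.from_euler('xyz',o).as_matrix()
def px2w(m,uv,z):
    if isinstance(m,str): m=json.load(open(f'pics/{m}.json'))
    p=cv2.undistortPoints(np.array(uv,float).reshape(-1,1,2),K(m),np.array([m['k1'],0,0,0.]))[:,0]
    d=np.c_[p,np.ones(len(p))]@rot(m).T; c=np.array(m['xyz']); return c+d*((z-c[2])/d[:,2])[:,None]
def w2px(m,P):
    if isinstance(m,str): m=json.load(open(f'pics/{m}.json'))
    q=(np.array(P,float).reshape(-1,3)-m['xyz'])@rot(m); return cv2.projectPoints(q,np.zeros(3),np.zeros(3),K(m),np.array([m['k1'],0,0,0.]))[0][:,0]
E
python3 - <<'E'
from h import *
print(monitor.observe())
for n in('scene','top','wrist'):
    f,m=grab(n,n+'0'); print(n,m)
a=[cv2.imread(f'pics/{n}0.png') for n in('scene','top')]
cv2.imwrite('pics/both0.png',np.vstack(a)[:, :])
E
```

```text
{'clock': 0.0, 'qpos': array([-1.27018696,  0.52204649, -0.03632414,  1.59999418,  0.02121897,
        1.02113989, -0.11285   ]), 'qd': array([-1.00302728e-03, -2.13608235e-03,  1.93936717e-04, -1.40953904e-03,
       -4.26603653e-05, -1.33385135e-03, -1.00754768e-04]), 'joint_efforts': array([-2.26238262e-03, -9.27099752e+01,  1.97868124e+00, -3.69929087e+01,
        1.76414702e-02,  8.11348145e-03,  3.85943770e-05]), 'position': array([0.22640207, 0.58219635, 0.24471049]), 'tool_rot': array([-1.57090145e+00,  1.19777478e-03,  1.19993376e+00]), 'force': array([-0.13837539,  0.29278659,  0.24341556]), 'moment': array([-0.0579298 ,  0.02396243,  0.00183275]), 'grip_width': 0.08530925240072319}
scene {'vertical_fov': 42.01930620381536, 'cx': 258.95333965235255, 'cy': 191.12313281380963, 'k1': -0.19155920867399215, 'xyz': [1.1681585572736217, 0.8351605245126844, 1.137976630763286], 'orientation': [-2.397009786517244, -0.0055199380019164135, 2.506799816143965]}
top {'vertical_fov': 43.79534783727471, 'cx': 262.387946347467, 'cy': 193.11163352776768, 'k1': 0.061979799713350964, 'xyz': [0.33028337319835405, 0.02304573744928938, 1.225154125484667], 'orientation': [-2.946496745572748, 0.014273386780669695, -1.5763485233939347]}
wrist {'vertical_fov': 69.97986531989756, 'cx': 254.36171926722108, 'cy': 192.02300228069464, 'k1': -0.04683636054864756, 'xyz': [0.16545758705620114, 0.6050101260110535, 0.37327650985537797], 'orientation': [2.8791325182745595, 7.641640015942919e-05, 1.1997662564671447]}
```

View pics/top0.png

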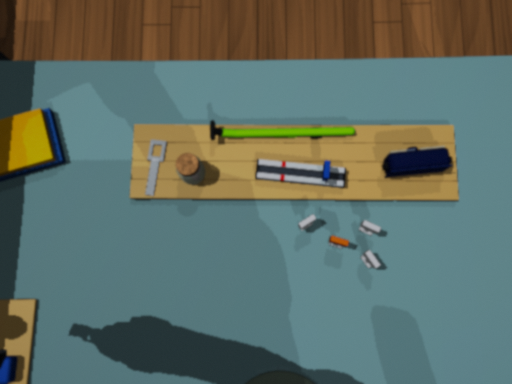

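View pics/scene0.png

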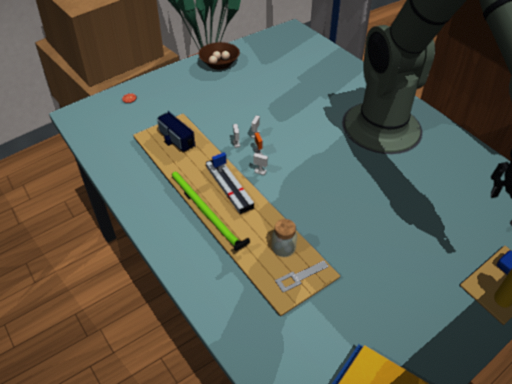

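Top view: the orange peg is at (340,241), with white look-alikes at (308,222), (371,228) and (372,260). Only the orange one fits the task. The rail runs (257,169)–(346,177), with the red mark near (283,171) and the blue peg near (326,171). I'll measure these now.

```bash
python3 - <<'E'
from h import *
for n in('top0','scene0'):
    im=cv2.imread(f'pics/{n}.png'); hsv=cv2.cvtColor(im,cv2.COLOR_BGR2HSV)
    for nm,lo,hi,z in(('orange',(6,170,110),(17,255,255),.053),('red',(0,150,80),(4,255,255),.044),('blue',(108,150,70),(122,255,255),.092),('green',(30,150,60),(45,255,255),.031)):
        k=cv2.inRange(hsv,lo,hi); c,l,s,ce=cv2.connectedComponentsWithStats(k)
        for i in range(1,c):
            if s[i,4]>5:
                ys,xs=np.where(l==i); r=cv2.minAreaRect(np.c_[xs,ys].astype(np.float32))
                print(n,nm,ce[i].round(1),s[i,4],np.round(px2w(n,ce[i],z)[0],4),'rect',np.round(px2w(n,cv2.boxPoints(r),z)[:,:2],3).tolist())
print('rail ends top',px2w('top0',[[257,169],[346,177]],.044).round(3))
im=cv2.imread('pics/top0.png')[150:280,240:390]; cv2.imwrite('pics/crop1.png',cv2.resize(im,None,fx=5,fy=4.6*1.087,interpolation=2)[:600])
a=cv2.resize(cv2.imread('pics/top0.png')[150:280,240:400],None,fx=4.6,fy=4.6,interpolation=2); cv2.imwrite('pics/crop1.png',a)
E
```

```text
top0 orange [338.7 240.6] 93 [ 0.4423 -0.1473  0.053 ] rect [[0.444, -0.124], [0.455, -0.129], [0.441, -0.17], [0.429, -0.165]]
top0 blue [ 53.8 134.8] 224 [0.705  0.5509 0.092 ] rect [[0.77, 0.58], [0.774, 0.566], [0.641, 0.526], [0.638, 0.541]]
top0 blue [326.3 170.3] 104 [ 0.6096 -0.1178  0.092 ] rect [[0.633, -0.111], [0.633, -0.125], [0.59, -0.124], [0.59, -0.109]]
top0 blue [  4.8 370.6] 225 [0.158  0.6114 0.092 ] rect [[0.133, 0.622], [0.188, 0.623], [0.186, 0.602], [0.131, 0.602]]
top0 green [286.8 132. ] 1287 [ 0.7285 -0.0257  0.031 ] rect [[0.744, 0.146], [0.74, -0.203], [0.713, -0.202], [0.717, 0.146]]
scene0 orange [128.9  98.2] 56 [ 0.6804 -0.6162  0.053 ] rect [[0.705, -0.614], [0.689, -0.648], [0.654, -0.62], [0.67, -0.587]]
scene0 orange [257.9 137.3] 38 [ 0.4305 -0.1621  0.053 ] rect [[0.428, -0.185], [0.416, -0.185], [0.433, -0.139], [0.445, -0.14]]
scene0 blue [219.2 159.1] 122 [ 0.611  -0.1144  0.092 ] rect [[0.623, -0.138], [0.581, -0.131], [0.597, -0.09], [0.638, -0.097]]
scene0 blue [507.  259.8] 145 [0.2048 0.6532 0.092 ] rect [[0.196, 0.623], [0.17, 0.643], [0.22, 0.679], [0.246, 0.658]]
scene0 blue [346.2 364.5] 151 [0.745  0.5955 0.092 ] rect [[0.799, 0.608], [0.69, 0.575], [0.688, 0.583], [0.797, 0.616]]
scene0 green [205.2 208.4] 668 [ 0.7261 -0.02    0.031 ] rect [[0.746, -0.201], [0.717, -0.211], [0.712, 0.132], [0.738, 0.138]]
rail ends top [[ 0.626  0.052  0.044]
 [ 0.604 -0.173  0.044]]
```

View pics/crop1.png

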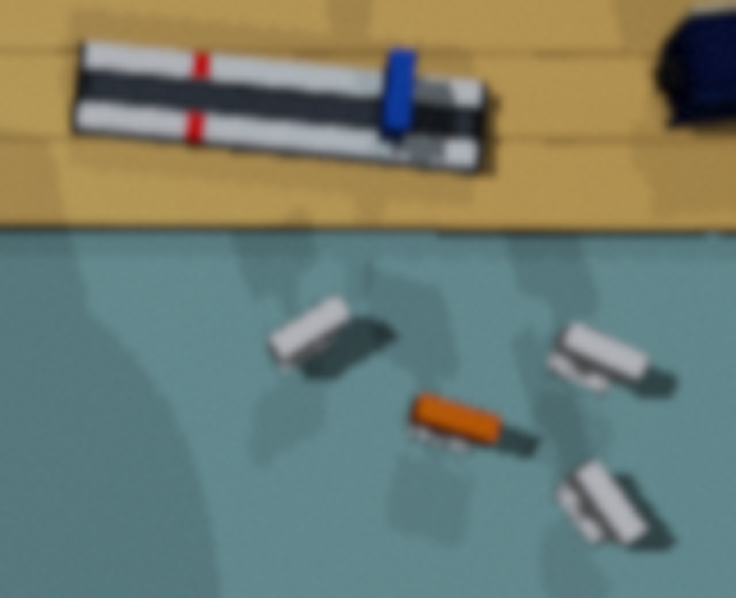

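The enlarged crop confirms the orange peg at crop (457,418), among three white look-alikes. It sits at about (0.442, -0.147) with its blade at about 71°. The rail yaw is about -5.6°. I'll travel to hover above the peg.

Request:
drive_tool(
  steps=[70, 24, -29, 0, -3.5, 70, 24, -29, 0, -3.5, 70, 24, -29, 0, -3.5, 70, 24, -29, 0, -3.5, 70, 24, -29, 0, -3.5],
  grip_force=60,
)

```text
clock: 0.57
position: [0.3473, 0.4359, 0.2452]
tool_rot: [-1.571, 0.0, 0.892]
force: [1.7, 1.0, -0.7]
grip_width: 0.0701
```

Request:
drive_tool(
  steps=[60, 24, -29, 0, -3.5, 60, 24, -29, 0, -3.5, 60, 24, -29, 0, -3.5, 60, 24, -29, 0, -3.5, 60, 24, -29, 0, -3.5],
)

```text
clock: 0.98
position: [0.4673, 0.2909, 0.2453]
tool_rot: [-1.571, 0.0, 0.586]
force: [0.7, 0.6, 0.7]
grip_width: 0.06
```

Request:
drive_tool(
  steps=[60, -1.6, -29, -2, -3.5, 60, -1.6, -29, -2, -3.5, 60, -1.6, -29, -2, -3.5, 60, -1.6, -29, -2, -3.5, 60, -1.6, -29, -2, -3.5],
)

```text
clock: 1.4
position: [0.4581, 0.1461, 0.2351]
tool_rot: [-1.571, 0.0, 0.281]
force: [0.6, -0.4, -0.7]
grip_width: 0.0601
```

Request:
drive_tool(
  steps=[60, -1.6, -29, -2, -3.5, 60, -1.6, -29, -2, -3.5, 60, -1.6, -29, -2, -3.5, 60, -1.6, -29, -2, -3.5, 60, -1.6, -29, -2, -3.5],
)

```text
clock: 1.82
position: [0.4501, 0.0012, 0.2252]
tool_rot: [-1.571, -0.0, -0.025]
force: [0.8, 0.2, -0.4]
grip_width: 0.06
```

Request:
drive_tool(
  steps=[60, -1.6, -29, -2, -3.5, 60, -1.6, -29, -2, -3.5, 60, -1.6, -29, -2, -3.5, 60, -1.6, -29, -2, -3.5, 60, 0, 0, 0, 0],
)

```text
clock: 2.23
position: [0.4432, -0.1183, 0.2172]
tool_rot: [-1.572, -0.0, -0.275]
force: [-0.4, 0.8, -0.9]
grip_width: 0.06
```

```bash
cat > peg.py <<'E'
from h import *
import sys
n=sys.argv[1]
o=monitor.observe(); print(o['clock'],o['position'].round(4),np.degrees(o['tool_rot']).round(2),o['force'].round(1))
grab('wrist',n)
im=cv2.imread(f'pics/{n}.png'); hsv=cv2.cvtColor(im,cv2.COLOR_BGR2HSV)
k=cv2.inRange(hsv,(5,150,130),(18,255,255)); c,l,s,ce=cv2.connectedComponentsWithStats(k); i=1+s[1:,4].argmax()
ys,xs=np.where(l==i); b=cv2.boxPoints(cv2.minAreaRect(np.c_[xs,ys].astype(np.float32))); print(s[i],b.round(1).tolist())
w=px2w(n,b,.072); print(w.round(4).tolist(), w.mean(0).round(4)); e=max([w[1]-w[0],w[2]-w[1]],key=np.linalg.norm); print(np.degrees(np.arctan2(e[1],e[0])),np.linalg.norm(w[1]-w[0]),np.linalg.norm(w[2]-w[1]))
E
python3 peg.py wrist1
```

```text
2.2333 [ 0.4432 -0.1183  0.2172] [-9.009e+01 -2.000e-02 -1.578e+01] [-0.4  0.8 -0.9]
[254 187  14  42 510] [[253.5, 227.89999389648438], [255.10000610351562, 186.8000030517578], [267.79998779296875, 187.3000030517578], [266.20001220703125, 228.39999389648438]]
[[0.4295, -0.165, 0.072], [0.4434, -0.1219, 0.072], [0.4559, -0.126, 0.072], [0.4424, -0.1693, 0.072]] [ 0.4428 -0.1456  0.072 ]
72.02008051102709 0.04532017861282744 0.013069584063527496
```

View pics/wrist1.png

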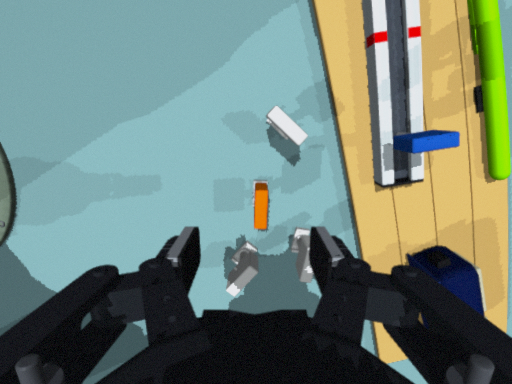

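The wrist view shows the orange blade centred at about (261,208), which is world (0.4428, -0.1456) at yaw 72°. The white pegs at (287,125), (305,255) and (240,268) are clear of the fingers. I'll descend and grasp.

Request:
drive_tool(
  steps=[50, 0, -6, -10, -0.5, 50, 0, -7, -15, -0.5, 50, -0.2, -7, -15, -0.6, 50, -0.2, -7, -20, -0.6, 50, 0, -0.3, -20, 0],
)

```text
clock: 2.7
position: [0.4437, -0.1412, 0.136]
tool_rot: [-1.571, -0.0, -0.305]
force: [0.7, 0.6, 0.2]
grip_width: 0.05
```

Request:
drive_tool(
  steps=[50, 0, 0, -25, 0, 50, 0, 0, -25, 0, 50, 0, 0, -20, 0, 50, 0, 0, -12, 0, 50, 0, 0, -5, 0],
)

```text
clock: 3.12
position: [0.4427, -0.14, 0.0481]
tool_rot: [-1.571, 0.003, -0.303]
force: [-0.3, -0.0, 0.1]
grip_width: 0.0502
```

Request:
drive_tool(
  steps=[0, 0, 0, 0, 0, 0, 0, 0, 0, 0, 0, 0, 0, 0, 0, 0, 0, 0, 0, 0, 0, 0, 0, 0, 0],
  grip_force=60,
)

```text
clock: 3.53
position: [0.4442, -0.1407, 0.051]
tool_rot: [-1.57, -0.001, -0.304]
force: [0.3, 0.4, 8.4]
grip_width: 0.0137
```

Request:
drive_tool(
  steps=[0, 0, 0, 0, 0, 0, 0, 0, 0, 0, 0, 0, 0, 10, 0, 0, 0, 0, 15, 0, 0, 0, 0, 15, 0],
)

```text
clock: 3.95
position: [0.4435, -0.1408, 0.0914]
tool_rot: [-1.571, 0.0, -0.305]
force: [-0.4, 0.4, -0.7]
grip_width: 0.0131
```

Request:
drive_tool(
  steps=[0, 0, 0, 20, 0, 0, 0, 0, 25, 0, 0, 2, 1, 25, 1, 0, 10, 3, 20, 2, 0, 20, 6, 10, 2],
)

```text
clock: 4.37
position: [0.4751, -0.1316, 0.1937]
tool_rot: [-1.57, -0.002, -0.218]
force: [-0.1, -0.6, -1.0]
grip_width: 0.0134
```

Request:
drive_tool(
  steps=[0, 28, 8, 4, 2, 0, 28, 8, 4, 2, 0, 28, 8, 0, 2, 0, 28, 8, 0, 1, 0, 18, 8, 0, 0],
)

```text
clock: 4.78
position: [0.6078, -0.09, 0.1994]
tool_rot: [-1.571, -0.001, -0.093]
force: [-0.6, 0.9, -1.0]
grip_width: 0.0135
```

Request:
drive_tool(
  steps=[0, 5, 1, 0, 0, 0, 0, 0, 0, 0, 0, 0, 0, 0, 0, 0, 0, 0, 0, 0, 0, 0, 0, 0, 0],
)

```text
clock: 5.2
position: [0.6099, -0.0904, 0.1988]
tool_rot: [-1.571, 0.0, -0.096]
force: [0.3, 0.8, -0.9]
grip_width: 0.0132
```

```bash
python3 - <<'E'
from h import *
o=monitor.observe(); print(o['clock'],o['position'].round(4),np.degrees(o['tool_rot']).round(2),o['force'].round(1))
grab('wrist','wrist2'); im=cv2.imread('pics/wrist2.png'); hsv=cv2.cvtColor(im,cv2.COLOR_BGR2HSV)
k=cv2.inRange(hsv,(0,150,80),(4,255,255))|cv2.inRange(hsv,(176,150,80),(180,255,255)); c,l,s,ce=cv2.connectedComponentsWithStats(k)
for i in range(1,c):
    if s[i,4]>20: print('red',s[i],ce[i].round(1),px2w('wrist2',ce[i],.044).round(4))
k=cv2.inRange(hsv,(5,130,90),(18,255,255)); c,l,s,ce=cv2.connectedComponentsWithStats(k)
for i in range(1,c):
    if s[i,4]>80: print('or',s[i],ce[i].round(1))
cv2.imwrite('pics/wrist2b.png',cv2.resize(im,None,fx=1.5,fy=1.5,interpolation=2))
E
```

```text
5.2 [ 0.6099 -0.0904  0.1988] [-90.    0.   -5.5] [ 0.3  0.8 -0.9]
red [236 101  14  10 133] [242.6 105.6] [[ 0.6061 -0.0124  0.044 ]]
red [272 102  13   9 117] [278. 106.] [[ 0.6409 -0.0161  0.044 ]]
or [ 239  213   32  101 2911] [254.2 263.6]
or [494 240  18 106 954] [505.5 305.9]
```

View pics/wrist2b.png

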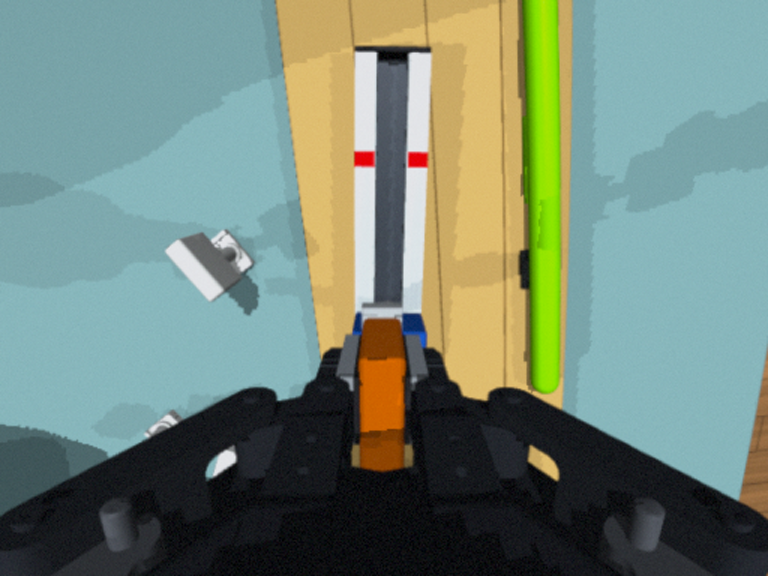

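The wrist view shows the peg held squarely. The red stripes are at (242.6,105.6) and (278,106) in raw pixels, 35 mm apart as expected. Next I'll work out the rail's heading and the peg's offset in the hand.

```bash
python3 - <<'E'
from h import *
im=cv2.imread('pics/wrist2.png'); g=cv2.cvtColor(im,cv2.COLOR_BGR2GRAY).astype(float); hsv=cv2.cvtColor(im,cv2.COLOR_BGR2HSV)
L=[];Rr=[];A=[];B=[]
for r in list(range(44,98,3))+list(range(116,190,3)):
    row=g[r]; d=np.diff(cv2.GaussianBlur(row[None],(5,1),0)[0])
    l=240+d[240:262].argmin(); rr=262+d[262:280].argmax(); L.append((l+.5,r)); Rr.append((rr+.5,r))
for nm,P in(('L',L),('R',Rr)):
    w=px2w('wrist2',P,.044); v=cv2.fitLine(w[:,:2].astype(np.float32),cv2.DIST_HUBER,0,.001,.001).ravel()
    v[:2]*=np.sign(v[1]); t=(-.0143-v[3])/v[1]; print(nm,'yaw',np.degrees(np.arctan2(-v[0],v[1])),'x at y=-.0143',v[2]+t*v[0])
# peg in hand
p=monitor.observe()['position']; yaw=-5.5; c,s=np.cos(np.radians(yaw)),np.sin(np.radians(yaw))
def pts(d,e,h): return [[p[0]+c*a-s*b, p[1]+s*a+c*b, p[2]+z] for a in(-.007+e,.007+e) for b,z in((.022+d,h),(-.022+d,h),(.022+d,h-.038))]
for d in(-.005,0,.005):print(d,w2px('wrist2',pts(d,0,.021)).round(1).tolist())
k=cv2.inRange(hsv,(5,130,60),(18,255,255))
for r in range(212,320,8):
    x=np.where(k[r,200:300])[0]+200; print(r,x.min() if len(x) else 0,x.max() if len(x) else 0,im[r,254],end=' | ')
# top-camera stripes
m=cv2.imread('pics/top0.png'); print(px2w('top0',[[283.9,164.1],[282.4,177.6]],.044).round(4))
E
```

```text
L yaw -6.3045077 x at y=-.0143 0.61317813
R yaw -6.405792 x at y=-.0143 0.63363564
-0.005 [[238.2, 234.0], [239.8, 320.5], [242.0, 206.4], [271.3, 234.0], [269.7, 320.5], [267.1, 206.3]]
0 [[238.1, 222.9], [239.7, 311.6], [241.9, 197.7], [271.5, 222.9], [269.8, 311.5], [267.2, 197.7]]
0.005 [[237.9, 211.6], [239.5, 302.4], [241.8, 188.9], [271.7, 211.6], [270.0, 302.4], [267.4, 188.9]]
212 0 0 [ 92 113 143] | 220 242 266 [  0  55 121] | 228 241 268 [  0  54 121] | 236 240 269 [  0  59 124] | 244 238 270 [  0  99 208] | 252 239 269 [  0  99 209] | 260 239 269 [  0 102 208] | 268 239 269 [  0 101 208] | 276 240 269 [  0  98 205] | 284 240 269 [  0  97 204] | 292 240 268 [  2  61 123] | 300 239 269 [  0  65 142] | 308 239 269 [  0  67 142] | 316 0 0 [12  7  4] | [[ 0.6387 -0.0166  0.044 ]
 [ 0.6035 -0.0123  0.044 ]]
```

Request:
drive_tool(
  steps=[0, 3, 20, 0, -0.3, 0, 3, 20, 0, -0.3, 0, 3, 20, 0, -0.25, 0, 3, 15, 0, 0, 0, 2.2, 7.6, 0, 0],
)

```text
clock: 5.67
position: [0.6249, -0.005, 0.1984]
tool_rot: [-1.57, 0.0, -0.108]
force: [0.1, -0.0, -0.9]
grip_width: 0.0129
```

Request:
drive_tool(
  steps=[0, 0, 0, -20, 0, 0, 0, 0, -25, 0, 0, 0, 0, -25, 0, 0, 0, 0, -18, 0, 0, 0, 0, -4, 0],
)

```text
clock: 6.08
position: [0.6234, -0.0079, 0.1035]
tool_rot: [-1.572, 0.004, -0.11]
force: [-0.5, -0.0, -0.9]
grip_width: 0.0129
```

Request:
drive_tool(
  steps=[0, 0, 0, 0, 0, 0, 0, 0, 0, 0, 0, 0, 0, 0, 0, 0, 0, 0, 0, 0, 0, 0, 0, 0, 0],
)

```text
clock: 6.5
position: [0.6253, -0.0072, 0.1072]
tool_rot: [-1.57, -0.001, -0.11]
force: [0.6, -1.2, -1.8]
grip_width: 0.0133
```

```bash
python3 - <<'E'
from h import *
o=monitor.observe(); print(o['clock'],o['position'].round(4),np.degrees(o['tool_rot']).round(2),o['force'].round(2),o['qpos'].round(2))
grab('wrist','wrist3'); a=cv2.imread('pics/wrist3.png')[60:340,130:390]
grab('scene','scene3'); b=cv2.imread('pics/scene3.png')[120:260,180:310]
cv2.imwrite('pics/c3.png',np.hstack([cv2.resize(a,(520,560),interpolation=2),cv2.resize(b,(280*1,301),interpolation=2) if 0 else np.vstack([cv2.resize(b,(280,301),interpolation=2),np.zeros((259,280,3),np.uint8)])]))
P=[.6234,-.0143]; 
print(w2px('wrist3',[[*P,.044]]),w2px('scene3',[[*P,.044]]))
E
```

```text
6.5 [ 0.6253 -0.0072  0.1072] [-8.998e+01 -7.000e-02 -6.290e+00] [ 0.64 -1.22 -1.77] [-0.32  0.72  0.35  1.72 -0.34  0.76  0.1 ]
[[252.54180863 218.50515796]] [[235.04073059 191.30991312]]
```

View pics/c3.png

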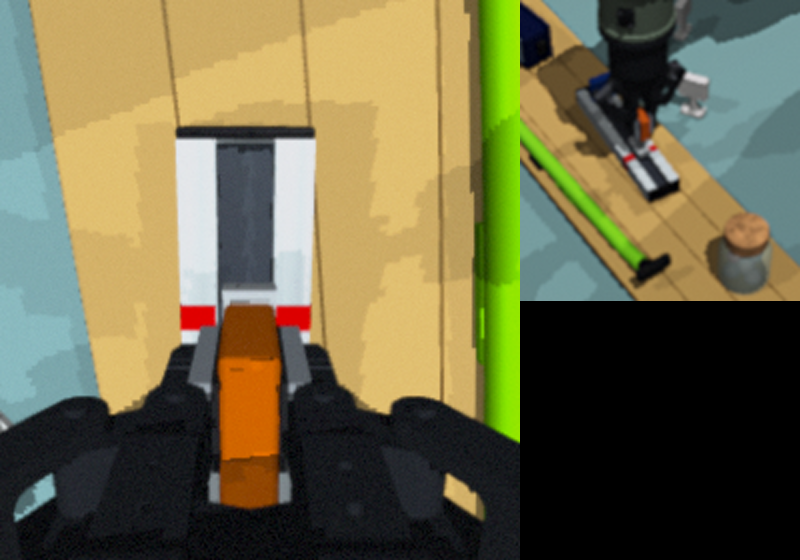

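The view shows the foot end just above the slot near the red stripes, about 1 mm to the right of the slot centre. I'll get a sub-pixel measurement.

```bash
python3 - <<'E'
from h import *
o=monitor.observe(); print(o['position'].round(4),o['force'].round(2))
im=cv2.imread('pics/wrist3.png'); g=cv2.GaussianBlur(cv2.cvtColor(im,cv2.COLOR_BGR2GRAY),(3,3),0).astype(float)
S=[]
for r in range(136,196,3):
    d=np.diff(g[r]); l=230+d[230:250].argmin()+.5; rr=258+d[258:275].argmax()+.5
    w=px2w('wrist3',[[l,r],[rr,r]],.044); S.append([*w.mean(0)[:2],np.linalg.norm(w[1]-w[0])])
S=np.array(S); f=np.polyfit(S[:,1],S[:,0],1); print('slot w',S[:,2].mean(),'yaw',-np.degrees(np.arctan(f[0])),'x at -.0143',np.polyval(f,-.0143), 'resid',np.std(S[:,0]-np.polyval(f,S[:,1])))
for r in range(200,214,2): print(r,g[r,228:282:1].astype(int).tolist())
hsv=cv2.cvtColor(im,cv2.COLOR_BGR2HSV)
k=cv2.inRange(hsv,(0,150,80),(4,255,255))|cv2.inRange(hsv,(176,150,80),(180,255,255)); c,l,s,ce=cv2.connectedComponentsWithStats(k)
for i in range(1,c):
    if s[i,4]>20: print('red',s[i],px2w('wrist3',ce[i],.044).round(4))
k=cv2.inRange(hsv,(5,130,40),(18,255,255))
for r in (216,222,228,236,240,250,260,270,280): 
    x=np.where(k[r,220:290])[0]+220; print(r,x.min(),x.max(),im[r,254])
E
```

```text
[ 0.6251 -0.0071  0.1068] [-1.03  1.09 -1.97]
slot w 0.020131557013015697 yaw -5.710590178042865 x at -.0143 0.6236687965712912 resid 8.909076976418825e-05
200 [217, 215, 215, 215, 215, 216, 217, 218, 218, 202, 155, 96, 68, 66, 69, 71, 73, 74, 74, 75, 73, 72, 73, 73, 76, 79, 81, 80, 78, 76, 76, 76, 75, 75, 76, 75, 72, 78, 114, 168, 204, 214, 214, 215, 217, 216, 215, 213, 211, 209, 207, 207, 209, 215]
202 [217, 216, 215, 214, 214, 215, 216, 217, 213, 196, 152, 97, 73, 80, 88, 91, 93, 94, 94, 90, 85, 84, 89, 92, 94, 95, 95, 94, 94, 94, 93, 94, 94, 94, 94, 93, 93, 95, 110, 146, 187, 209, 214, 215, 216, 216, 215, 213, 212, 210, 208, 208, 210, 215]
204 [217, 216, 215, 214, 214, 216, 217, 217, 214, 199, 155, 101, 88, 110, 125, 127, 127, 127, 127, 125, 123, 124, 126, 127, 128, 128, 127, 127, 127, 127, 127, 127, 127, 126, 126, 126, 126, 126, 131, 149, 180, 205, 213, 215, 216, 215, 214, 214, 212, 209, 208, 208, 209, 214]
206 [218, 216, 215, 214, 214, 215, 217, 218, 217, 203, 156, 103, 110, 159, 189, 195, 194, 194, 194, 193, 193, 194, 195, 195, 195, 194, 194, 194, 194, 194, 194, 195, 195, 194,
[... 566 characters left out ...]
99, 205, 208, 211, 212, 212, 213, 215, 215, 213, 211, 210, 209, 208, 207, 208, 214]
212 [167, 166, 165, 164, 164, 164, 165, 166, 169, 170, 149, 107, 101, 140, 171, 166, 139, 114, 106, 108, 108, 108, 108, 108, 109, 111, 115, 121, 123, 122, 122, 123, 124, 124, 124, 127, 139, 156, 175, 186, 180, 170, 167, 168, 169, 168, 167, 166, 165, 164, 162, 163, 164, 167]
red [220 213  18  12 190] [[ 0.6056 -0.012   0.044 ]]
red [268 213  17  12 181] [[ 0.641  -0.0158  0.044 ]]
216 242 285 [  0  56 120]
222 220 285 [  0  56 120]
228 240 268 [  0  58 123]
236 239 270 [  7  64 128]
240 238 270 [  0  97 201]
250 239 270 [  0 100 209]
260 239 269 [  0  99 209]
270 239 270 [  0 101 210]
280 240 269 [  0 101 209]
```

```bash
python3 - <<'E'
from h import *
print(px2w('wrist3',[[254.5,205.3]],.064),px2w('wrist3',[[254.5,201.8]],.056),px2w('wrist3',[[254.5,238]],.107+.021),px2w('wrist3',[[254.5,213]],.107-.017))
E
```

```text
[[0.62660816 0.00210724 0.064     ]] [[0.62663039 0.00206739 0.056     ]] [[0.6270325  0.00788047 0.128     ]] [[0.62693454 0.00584768 0.09      ]]
```

Request:
drive_tool(
  steps=[0, -0.5, 0.3, 0, 0, 0, -0.5, 0.3, 0, 0, 0, 0, 0, -3, 0, 0, 0, 0, -3, 0, 0, 0, 0, -2, 0],
)

```text
clock: 7.02
position: [0.6237, -0.0066, 0.0978]
tool_rot: [-1.571, 0.0, -0.11]
force: [0.4, 0.0, -1.2]
grip_width: 0.0131
```

Request:
drive_tool(
  steps=[0, 0, 0, -1, 0, 0, 0, 0, -1, 0, 0, 0, 0, -1, 0, 0, 0, 0, -1, 0, 0, 0, 0, 0, 0],
)

```text
clock: 7.43
position: [0.6239, -0.0066, 0.0941]
tool_rot: [-1.571, 0.0, -0.11]
force: [0.3, -0.1, -0.7]
grip_width: 0.0129
```

Request:
drive_tool(
  steps=[0, 0, 0, -1, 0, 0, 0, 0, -1, 0, 0, 0, 0, -1, 0, 0, 0, 0, 0, 0, 0, 0, 0, 0, 0],
)

```text
clock: 7.85
position: [0.6239, -0.0066, 0.0912]
tool_rot: [-1.571, 0.0, -0.11]
force: [-0.1, 0.8, -0.7]
grip_width: 0.0136
```

Request:
drive_tool(
  steps=[0, 0, 0, -1, 0, 0, 0, 0, -1, 0, 0, 0, 0, -1, 0, 0, 0, 0, 0, 0, 0, 0, 0, 0, 0],
)

```text
clock: 8.27
position: [0.6239, -0.0066, 0.0882]
tool_rot: [-1.571, 0.0, -0.11]
force: [-0.3, -0.0, -0.7]
grip_width: 0.0142
```

Request:
drive_tool(
  steps=[0, 0, 0, -1, 0, 0, 0, 0, -1, 0, 0, 0, 0, -1, 0, 0, 0, 0, 0, 0, 0, 0, 0, 0, 0],
)

```text
clock: 8.68
position: [0.6239, -0.0066, 0.0852]
tool_rot: [-1.571, 0.0, -0.11]
force: [0.5, 0.5, -1.2]
grip_width: 0.0136
```

Request:
drive_tool(
  steps=[0, 0, 0, -0.7, 0, 0, 0, 0, -0.7, 0, 0, 0, 0, -0.7, 0, 0, 0, 0, 0, 0, 0, 0, 0, 0, 0],
)

```text
clock: 9.1
position: [0.6239, -0.0066, 0.0833]
tool_rot: [-1.571, -0.0, -0.11]
force: [-1.0, 0.3, 4.1]
grip_width: 0.0131
```

Request:
drive_tool(
  steps=[0, 0, 0, -1, 0, 0, 0, 0, -1, 0, 0, 0, 0, -1, 0, 0, 0, 0, -0.5, 0, 0, 0, 0, 0, 0],
)

```text
clock: 9.52
position: [0.624, -0.0066, 0.0799]
tool_rot: [-1.571, -0.0, -0.11]
force: [-2.6, -0.2, 7.9]
grip_width: 0.0133
```

Request:
drive_tool(
  steps=[0, 0, 0, -0.8, 0, 0, 0, 0, -0.7, 0, 0, 0, 0, -0.5, 0, 0, 0, 0, 0, 0, 0, 0, 0, 0, 0],
)

```text
clock: 9.93
position: [0.624, -0.0066, 0.0781]
tool_rot: [-1.571, -0.0, -0.11]
force: [-3.1, 1.3, 9.0]
grip_width: 0.0128
```

```bash
python3 -c "
from h import *
F=[];
for i in range(6):
    grab_frame('top') if i else 0
    o=monitor.observe(); F.append(o['force'])
print(np.mean(F,0),np.std(F,0),o['moment'],o['position'])
for t in range(0,100,9):
    y=np.radians(-6.3+t); u=np.array([-np.sin(y),np.cos(y)]); y0=np.radians(-6.3); u0=np.array([-np.sin(y0),np.cos(y0)]); print(t,(7.5*(u-u0)).round(2), -(t>0))
"
```

```text
[-2.66896297  0.59974273  9.79314839] [0.34633944 0.62605494 0.49470956] [ 0.05501238  0.69038111 -0.03049658] [ 0.62402482 -0.00658262  0.07809668]
0 [0. 0.] 0
9 [-1.18  0.04] -1
18 [-2.34 -0.11] -1
27 [-3.47 -0.44] -1
36 [-4.54 -0.94] -1
45 [-5.51 -1.6 ] -1
54 [-6.37 -2.41] -1
63 [-7.09 -3.34] -1
72 [-7.66 -4.37] -1
81 [-8.06 -5.48] -1
90 [-8.28 -6.63] -1
99 [-8.31 -7.81] -1
```

Request:
drive_tool(
  steps=[0, -0.3, 0, -0.2, 0, 0, -0.3, 0, -0.2, 0, 0, 0, 0, 0, 0, 0, 0, 0, 0, 0, 0, 0, 0, 0, 0],
)

```text
clock: 10.6
position: [0.6239, -0.0065, 0.0779]
tool_rot: [-1.571, -0.001, -0.11]
force: [-0.3, 0.3, 9.9]
grip_width: 0.0133
```

Request:
drive_tool(
  steps=[0, -0.39, 0, 0, 3, 0, -0.39, 0, 0, 3, 0, -0.39, 0, 0, 3, 0, -0.39, 0, 0, 3, 0, -0.39, 0, 0, 3],
)

```text
clock: 11.02
position: [0.622, -0.0067, 0.0779]
tool_rot: [-1.571, -0.002, 0.154]
force: [-0.7, -0.5, 9.7]
grip_width: 0.0131
```

Turning freely so far. I'll continue the twist.

Request:
drive_tool(
  steps=[0, -0.38, -0.11, 0, 3, 0, -0.38, -0.11, 0, 3, 0, -0.38, -0.11, 0, 3, 0, -0.38, -0.11, 0, 3, 0, -0.38, -0.11, 0, 3],
)

```text
clock: 11.43
position: [0.6201, -0.0072, 0.0779]
tool_rot: [-1.571, -0.002, 0.416]
force: [-0.0, -0.7, 9.7]
grip_width: 0.0131
```

```bash
python3 -c "
from h import *
o=monitor.observe(); print(o['force'],o['moment'],o['position'],np.degrees(o['tool_rot']))"
```

```text
[-0.02841855 -0.66734311  9.73851973] [-0.13845459  0.06381721  0.02265944] [ 0.6201456  -0.00723643  0.07794587] [-9.00396259e+01 -8.71885522e-02  2.38454848e+01]
```

Request:
drive_tool(
  steps=[0, -0.33, -0.2, 0, 3, 0, -0.33, -0.2, 0, 3, 0, -0.33, -0.2, 0, 3, 0, -0.33, -0.2, 0, 3, 0, -0.33, -0.2, 0, 3],
)

```text
clock: 11.85
position: [0.6185, -0.0082, 0.0779]
tool_rot: [-1.572, -0.001, 0.678]
force: [0.4, -0.4, 10.4]
grip_width: 0.0134
```

Request:
drive_tool(
  steps=[0, -0.27, -0.28, 0, 3, 0, -0.27, -0.28, 0, 3, 0, -0.27, -0.28, 0, 3, 0, -0.27, -0.28, 0, 3, 0, -0.27, -0.28, 0, 3],
)

```text
clock: 12.27
position: [0.6172, -0.0096, 0.078]
tool_rot: [-1.572, -0.001, 0.94]
force: [0.1, 0.2, 9.9]
grip_width: 0.0134
```

Request:
drive_tool(
  steps=[0, -0.19, -0.34, 0, 3, 0, -0.19, -0.34, 0, 3, 0, -0.19, -0.34, 0, 3, 0, -0.19, -0.34, 0, 3, 0, -0.19, -0.34, 0, 3],
)

```text
clock: 12.68
position: [0.6162, -0.0113, 0.0779]
tool_rot: [-1.572, -0.001, 1.202]
force: [-0.2, 0.1, 10.4]
grip_width: 0.0131
```

Request:
drive_tool(
  steps=[0, -0.09, -0.38, 0, 3, 0, -0.09, -0.38, 0, 3, 0, -0.09, -0.38, 0, 3, 0, -0.09, -0.38, 0, 3, 0, -0.09, -0.38, 0, 3],
)

```text
clock: 13.1
position: [0.6157, -0.0131, 0.0779]
tool_rot: [-1.572, -0.0, 1.463]
force: [-0.0, 0.0, 10.5]
grip_width: 0.0134
```

```bash
python3 -c "
from h import *
o=monitor.observe(); print(o['force'],o['moment'],o['position'],np.degrees(o['tool_rot']))
grab('wrist','wrist4');a=cv2.imread('pics/wrist4.png'); cv2.imwrite('pics/c4.png',cv2.resize(a,None,fx=1.5,fy=1.5,interpolation=2))"
```

```text
[-0.04891878  0.01781263 10.47433837] [ 0.08204727  0.11801187 -0.03117728] [ 0.61574713 -0.0131318   0.07793129] [-9.00936033e+01 -1.56257353e-02  8.38419254e+01]
```

View pics/c4.png

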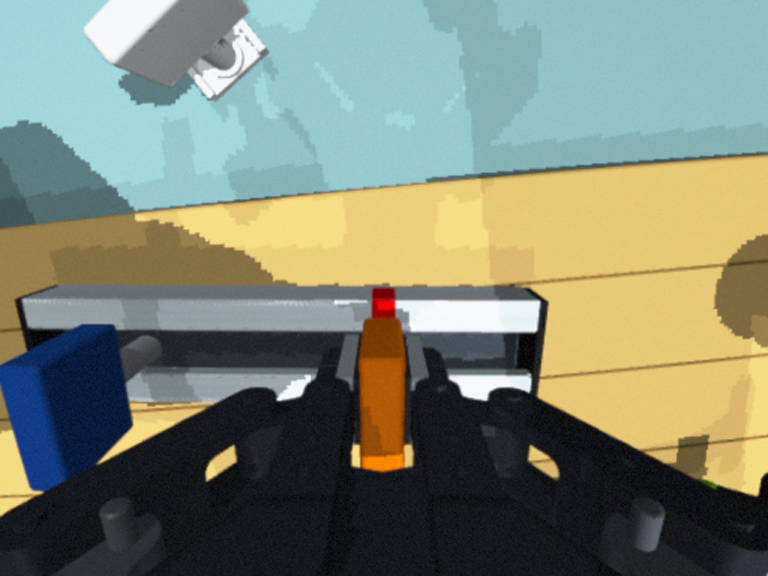

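The peg is crosswise and on the red stripe (blade column 382, stripe column 383). I'll let it rise in small steps.

Request:
drive_tool(
  steps=[0, 0, 0, 0.5, 0, 0, 0, 0, 0.5, 0, 0, 0, 0, 0.5, 0, 0, 0, 0, 0.5, 0, 0, 0, 0, 0, 0],
)

```text
clock: 13.57
position: [0.6157, -0.0132, 0.0799]
tool_rot: [-1.572, -0.0, 1.461]
force: [1.0, 0.1, 7.9]
grip_width: 0.0132
```

Request:
drive_tool(
  steps=[0, 0, 0, 0.4, 0, 0, 0, 0, 0.4, 0, 0, 0, 0, 0.2, 0, 0, 0, 0, 0, 0, 0, 0, 0, 0, 0],
)

```text
clock: 13.98
position: [0.6157, -0.0132, 0.0808]
tool_rot: [-1.572, -0.0, 1.461]
force: [0.7, 0.4, 6.7]
grip_width: 0.0133
```

Request:
drive_tool(
  steps=[0, 0, 0, 0.4, 0, 0, 0, 0, 0.4, 0, 0, 0, 0, 0.3, 0, 0, 0, 0, 0, 0, 0, 0, 0, 0, 0],
)

```text
clock: 14.4
position: [0.6157, -0.0132, 0.0818]
tool_rot: [-1.572, -0.0, 1.461]
force: [1.5, -0.6, 5.5]
grip_width: 0.0137
```

Request:
drive_tool(
  steps=[0, 0, 0, 0.3, 0, 0, 0, 0, 0.2, 0, 0, 0, 0, 0, 0, 0, 0, 0, 0, 0, 0, 0, 0, 0, 0],
)

```text
clock: 14.82
position: [0.6157, -0.0132, 0.0823]
tool_rot: [-1.572, -0.0, 1.461]
force: [1.0, 0.3, 5.2]
grip_width: 0.0135
```

Request:
drive_tool(
  steps=[0, 0, 0, 0.3, 0, 0, 0, 0, 0.3, 0, 0, 0, 0, 0, 0, 0, 0, 0, 0, 0, 0, 0, 0, 0, 0],
)

```text
clock: 15.23
position: [0.6157, -0.0132, 0.0829]
tool_rot: [-1.572, -0.0, 1.461]
force: [1.9, 0.6, 4.8]
grip_width: 0.0131
```

Request:
drive_tool(
  steps=[0, 0.3, 0, 0.2, 0, 0, 0, 0, 0.2, 0, 0, 0, 0, 0.2, 0, 0, 0, 0, 0, 0, 0, 0, 0, 0, 0],
)

```text
clock: 15.65
position: [0.6157, -0.0132, 0.0832]
tool_rot: [-1.572, -0.0, 1.461]
force: [2.5, -0.4, 5.0]
grip_width: 0.0133
```

Request:
drive_tool(
  steps=[0, 0, 0, 0.3, 0, 0, 0, 0, 0.3, 0, 0, 0, 0, 0, 0, 0, 0, 0, 0, 0, 0, 0, 0, 0, 0],
)

```text
clock: 16.07
position: [0.6156, -0.0132, 0.0836]
tool_rot: [-1.571, -0.0, 1.461]
force: [5.4, -0.7, 0.2]
grip_width: 0.0134
```

```bash
python3 -c "
from h import *
F=[]
for i in range(4):
    o=monitor.observe(); F.append(o['force']); grab_frame('top')
print(np.mean(F,0),o['moment'],o['position'],np.degrees(o['tool_rot']))"
```

```text
[ 5.38702303 -0.4263265  -0.1258327 ] [-0.1483204  -1.24609441  0.00898714] [ 0.61556563 -0.01315758  0.08362836] [-9.00258800e+01 -3.08712768e-03  8.37022608e+01]
```

The lips caught it: the z force dropped as the grooves bottomed. There is a small +x side force of 5.4 N, so I'll ease the peg that way.

Request:
drive_tool(
  steps=[0, 0.2, 0, -0.3, 0, 0, 0.2, 0, -0.2, 0, 0, 0.2, 0, 0, 0, 0, 0.2, 0, 0, 0, 0, 0, 0, 0, 0],
)

```text
clock: 16.68
position: [0.6158, -0.0132, 0.0831]
tool_rot: [-1.57, 0.0, 1.461]
force: [0.6, -0.2, 4.9]
grip_width: 0.0133
```

Request:
drive_tool(
  steps=[16, 0, 0, 0, 0, 20, 0, 0, 0, 0, 30, 0, 0, 0, 0, 40, 0, 0, 0, 0, 40, 0, 0, 0, 0],
)

```text
clock: 17.1
position: [0.616, -0.0131, 0.083]
tool_rot: [-1.57, 0.0, 1.461]
force: [0.1, 0.0, -0.2]
grip_width: 0.0403
```

Request:
drive_tool(
  steps=[40, 0, 0, 5, 0, 40, 0, 0, 15, 0, 40, 0, 0, 25, 0, 40, 0, 0, 25, 0, 40, 0, 0, 25, 0],
)

```text
clock: 17.52
position: [0.6159, -0.0132, 0.1796]
tool_rot: [-1.57, 0.0, 1.461]
force: [-0.2, 0.1, -0.0]
grip_width: 0.04
```

Request:
drive_tool(
  steps=[40, -10, 0, 20, 0, 40, -20, 0, 20, 0, 40, -25, 0, 10, 0, 40, -15, 0, 0, 0, 40, 0, 0, 0, 0],
)

```text
clock: 17.93
position: [0.544, -0.0133, 0.2296]
tool_rot: [-1.571, 0.0, 1.461]
force: [0.9, 0.0, 0.7]
grip_width: 0.0402
```

```bash
python3 - <<'E'
from h import *
o=monitor.observe(); print(o['clock'],o['position'].round(4),o['force'].round(2))
grab('wrist','wrist5'); grab('scene','scene5'); grab('top','top5')
a=cv2.resize(cv2.imread('pics/wrist5.png'),(800,600))[:]
b=cv2.resize(cv2.imread('pics/scene5.png')[130:240,180:290],(300,300),interpolation=2)
c=cv2.resize(cv2.imread('pics/top5.png')[130:200,240:370],(500,269),interpolation=2)
A=cv2.resize(cv2.imread('pics/wrist5.png'),(400,300)); m=np.zeros((600,800,3),np.uint8)
m[:300,:400]=A; m[:300,400:700]=b; m[300:569,:500]=c; cv2.imwrite('pics/c5.png',m)
E
```

```text
17.9333 [ 0.544  -0.0133  0.2296] [0.88 0.03 0.73]
```

View pics/c5.png

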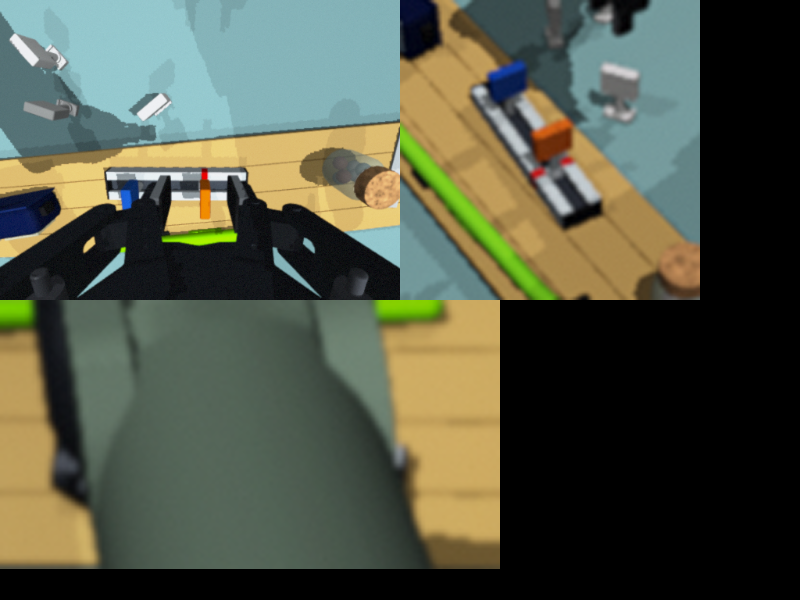

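The scene view shows the orange peg upright, crosswise between the red stripes and level with the blue one. One numeric check before I hand in.

```bash
python3 - <<'E'
from h import *
im=cv2.imread('pics/scene5.png'); hsv=cv2.cvtColor(im,cv2.COLOR_BGR2HSV); C={}
for nm,lo,hi in(('o',(5,150,70),(18,255,255)),('b',(108,150,60),(122,255,255))):
    k=cv2.inRange(hsv,lo,hi); k[:, :180]=0;k[:,300:]=0;k[:130]=0;k[250:]=0
    c,l,s,ce=cv2.connectedComponentsWithStats(k); i=1+s[1:,4].argmax(); C[nm]=ce[i]; print(nm,ce[i],s[i])
y=np.radians(-6.2); v=np.array([-np.sin(y),np.cos(y)]); Pm=np.array([.6236,-.0141])
for z in(.0825,.0855,.0885): print(z,w2px('scene5',[[*Pm,z],[*(Pm-105*v/1000),z]]).round(1).tolist())
w=px2w('scene5',[C['o'],C['b']],.0855); print(w, 'along,across mm',1000*(w[0]-w[1])[:2]@v, 1000*(w[0]-w[1])[:2]@[np.cos(y),np.sin(y)])
E
```

```text
o [235.85955056 180.54494382] [228 173  16  16 178]
b [219.30714286 159.12857143] [213 152  14  15 140]
0.0825 [[234.6, 182.4], [218.3, 160.8]]
0.0855 [[234.6, 181.7], [218.3, 160.1]]
0.0885 [[234.6, 181.0], [218.2, 159.4]]
[[ 0.61791413 -0.01589601  0.0855    ]
 [ 0.60733756 -0.12023406  0.0855    ]] along,across mm 104.87003696903939 -0.7537419142045344
```

Along the rail it sits 104.9 mm from the blue peg (105 expected), at the same height and −0.8 mm across.

```bash
python3 -c "
from workcell import workorder; print(workorder.job_done())"
```

```text
the job is handed in; nothing more can be done
None
```

The orange peg is locked across the rail at the red mark, and I let go, backed the arm clear and handed the job in after about 18 s of robot time. I pushed its foot lengthwise into the slot and pressed it down against the spring. I then twisted it 90° and let it rise until the grooves caught the lips, easing it about 1 mm sideways after a 5.4 N side force showed up.

- **Force:** the highest downward push I read was about 10.5 N, or roughly 11.5 N allowing for the peg's weight, against the 25 N limit.
- **Position:** in the last pictures the peg stands upright, crosswise between the red stripes. It measured 104.9 mm from the blue peg along the rail (105 mm expected) and 0.8 mm off it sideways. Its height appears to match, and no force remained on the tool.
- **Bystanders:** I never went near the mask, snorkel, jar or opener, and they looked undisturbed where the last pictures showed them. I did not measure them again, and the arm blocked the last top view.
- **Disagreement:** my estimates of where the peg sat in the gripper differed by about 2.5 mm along the blade. I settled it with a closer picture before inserting.

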